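# Empty the catch cup of brake pistons into the teal bin

### The job

Pour all six caliper pistons out of the yellow catch cup into the teal bin (not the red one), without touching the pistons with the fingers and without spilling any. Then stand the empty cup back upright in the tray of the delivery station, handle towards the open front as before, and push it in against the orange bar until the bar is fully home, gently, without ramming it; let go and leave the caliper, screwdriver and bottle where they are.

Things in the scene. Friction and masses are not known exactly. Their poses are not given: they have to be found in the camera images.
- station: Fixed. Origin on the table under its steel tray. Tray floor 6 mm above the table, x = -110 to +105 mm, open at the front (-x); side guides 18 mm high (above the table), inner faces at y = +-53 mm. At the back a grey-green head, 150 mm wide, 95 mm high, front face at x = +105 mm, carrying an aluminium chute up to 165 mm high whose lower lip is at x = +109 mm.
- slide (a joint): The orange bar across the tray in front of the head, on two rods: how far it has been pushed in along the station's +x, 0 = out, 0.030 m = fully home against its hard stop. It drags with about 4 N and stays where it is left.
- slide_face (a point): Middle of the front face (towards -x of the station) of the orange bar, which is 70 mm wide (y), 14 mm high, centred 16 mm above the table. It lies at x = 40 mm + joint value in the station's frame.
- cup: Yellow conical catch cup, loose, 0.25 to 0.42 kg, in the tray, holding the pistons. Origin: centre of underside, z up. Foot radius 36 mm, 18 mm high; inner floor radius 30 mm at z = 20 mm; 4 mm wall flaring to outer radius 60 mm at the rim, z = 72 mm (25 deg off its axis: tip it 90 deg or more to empty it). A strut 34 mm wide at z = 35 to 49 mm joins it to the handle plate on its -x side.
- cup_handle (a point): Grip point on the cup's upright white handle plate, at (-92, 0, 100) mm in the cup's frame. The plate is 8 mm thick (x = -96 to -88 mm), 60 mm wide (y), z = 35 to 118 mm; 28 mm free between it and the rim. It can be gripped across its 8 mm from above, also with the tool leaning sideways in the plane of the plate, which leaves more room to tip the cup over its +y or -y side.
- cup_rim (a point): Centre of the cup's mouth, 72 mm above its underside.
- piston0: Aluminium caliper piston, a solid cylinder 26 mm in diameter and 24 mm high, 35 g, with a dark disc on top; at the start in the cup (lower layer). Origin at the centre of its underside, z along its axis.
- piston1: Aluminium caliper piston, a solid cylinder 26 mm in diameter and 24 mm high, 35 g, with a dark disc on top; at the start in the cup (lower layer). Origin at the centre of its underside, z along its axis.
- piston2: Aluminium caliper piston, a solid cylinder 26 mm in diameter and 24 mm high, 35 g, with a dark disc on top; at the start in the cup (lower layer). Origin at the centre of its underside, z along its axis.
- piston3: Aluminium caliper piston, a solid cylinder 26 mm in diameter and 24 mm high, 35 g, with a dark disc on top; at the start in the cup (upper layer). Origin at the centre of its underside, z along its axis.
- piston4: Aluminium caliper piston, a solid cylinder 26 mm in diameter and 24 mm high, 35 g, with a dark disc on top; at the start in the cup (upper layer). Origin at the centre of its underside, z along its axis.
- piston5: Aluminium caliper piston, a solid cylinder 26 mm in diameter and 24 mm high, 35 g, with a dark disc on top; at the start in the cup (upper layer). Origin at the centre of its underside, z along its axis.
- teal_bin: Fixed teal (blue-green) open bin, 200 (x) by 180 (y) by 80 mm high, walls and floor 5 mm. Origin at the centre of its underside.
- red_bin: Fixed dark red open bin of the same size, empty, not to be used. Origin at the centre of its underside.
- caliper: Silver brake caliper, 70 by 190 by 60 mm, 1.6 kg, bystander. Origin at the centre of its underside, long axis y.
- screwdriver: Red-handled screwdriver, 200 mm long, lying along its x, bystander.
- bottle: Blue plastic bottle, 64 mm in diameter, 170 mm high, bystander. Origin at the centre of its underside.
Things that resemble listed ones, but are neither listed nor needed, are in the scene too. There is more than one size of the cup; the job needs the largest.

How it is judged:
On the way, in this order (a step that is already met when the one before it is completed fails the run):
1. all six pistons lie in the teal bin, with the orange bar not yet pushed home (x of piston0 in the frame of teal_bin between -0.098 and 0.098 m and y of piston0 in the frame of teal_bin between -0.088 and 0.088 m and z of piston0 in the frame of teal_bin between -0.005 and 0.075 m and x of piston1 in the frame of teal_bin between -0.098 and 0.098 m and y of piston1 in the frame of teal_bin between -0.088 and 0.088 m and z of piston1 in the frame of teal_bin between -0.005 and 0.075 m and x of piston2 in the frame of teal_bin between -0.098 and 0.098 m and y of piston2 in the frame of teal_bin between -0.088 and 0.088 m and z of piston2 in the frame of teal_bin between -0.005 and 0.075 m and x of piston3 in the frame of teal_bin between -0.098 and 0.098 m and y of piston3 in the frame of teal_bin between -0.088 and 0.088 m and z of piston3 in the frame of teal_bin between -0.005 and 0.075 m and x of piston4 in the frame of teal_bin between -0.098 and 0.098 m and y of piston4 in the frame of teal_bin between -0.088 and 0.088 m and z of piston4 in the frame of teal_bin between -0.005 and 0.075 m and x of piston5 in the frame of teal_bin between -0.098 and 0.098 m and y of piston5 in the frame of teal_bin between -0.088 and 0.088 m and z of piston5 in the frame of teal_bin between -0.005 and 0.075 m and value of joint slide below 0.02 m), for 0.3 s.
2. the empty cup stands upright in the tray and has pushed the orange bar home (value of joint slide above 0.026 m and x of cup in the frame of station between 0.026 and 0.04 m and y of cup in the frame of station between -0.025 and 0.025 m and z of cup in the frame of station between 0.002 and 0.012 m and angle between cup's own z axis and vertical below 0.1 rad and angle between the x axis of cup and the x axis of station, either way round below 0.45 rad and x of cup_handle in the frame of station below 0 m), for 0.2 s.
At the end, for the whole second after the job is handed in: All six pistons at rest in the teal bin. The cup at rest in the tray, upright within 0.1 rad, within 25 mm of its centre line, handle to the front within 0.45 rad, its centre at station x = 26 to 40 mm (against the bar), and the orange bar pushed in at least 26 of its 30 mm (all of step 2 and x of piston0 in the frame of teal_bin between -0.098 and 0.098 m and y of piston0 in the frame of teal_bin between -0.088 and 0.088 m and z of piston0 in the frame of teal_bin between -0.005 and 0.075 m and x of piston1 in the frame of teal_bin between -0.098 and 0.098 m and y of piston1 in the frame of teal_bin between -0.088 and 0.088 m and z of piston1 in the frame of teal_bin between -0.005 and 0.075 m and x of piston2 in the frame of teal_bin between -0.098 and 0.098 m and y of piston2 in the frame of teal_bin between -0.088 and 0.088 m and z of piston2 in the frame of teal_bin between -0.005 and 0.075 m and x of piston3 in the frame of teal_bin between -0.098 and 0.098 m and y of piston3 in the frame of teal_bin between -0.088 and 0.088 m and z of piston3 in the frame of teal_bin between -0.005 and 0.075 m and x of piston4 in the frame of teal_bin between -0.098 and 0.098 m and y of piston4 in the frame of teal_bin between -0.088 and 0.088 m and z of piston4 in the frame of teal_bin between -0.005 and 0.075 m and x of piston5 in the frame of teal_bin between -0.098 and 0.098 m and y of piston5 in the frame of teal_bin between -0.088 and 0.088 m and z of piston5 in the frame of teal_bin between -0.005 and 0.075 m and linear speed of each of piston0, piston1, piston2, piston3, piston4, piston5, cup below 0.05 m/s); the robot touches nothing.
It fails at once if the fingers touch a piston with more than 2 N (contact force between any of piston0, piston1, piston2, piston3, piston4, piston5 and the fingers above 2 N).
It fails at once if the cup is rammed or banged against the station or its bar (more than 35 N) (contact force between cup and station above 35 N).
It fails at once if the caliper, the screwdriver or the bottle is moved by more than 30 mm (distance of any of caliper, screwdriver, bottle from where it was at the start of the episode above 0.03 m).
It also fails if it takes over 69 s, if anything falls off the work surface, if the arm or the gripper's body presses on something with over 40 N, if the wrist force passes 120 N, or if a joint passes its speed limit or range.

### The arm

A 6-joint arm with a two-finger parallel gripper is mounted at the origin on the work surface. World frame = base frame: x ahead of the robot, y to its left, z up, the work surface at z = 0. Lengths are in m, angles in rad, forces in N, time in s.
With the tool pointing down it reaches from about 0.225 to 0.875 m from the base axis. Payload 3.4 kg.
Tool frame: the origin (TCP) lies where the fingers leave the gripper's body, on its centre line; the fingertips stand 73 mm ahead of it and the grasp point (between the pads) lies 54 mm ahead of it (manip.pinch_z is the distance from the TCP to the grasp point, in m); z points along the fingers, y is the line along which they close (so a half turn about z gives the same grasp; the last joint's range is limited). The gripper opens to 85 mm and grips with 20 to 120 N. Pads are 22 mm wide; open, the fingers measure 114 mm over their backs; the gripper's body (76 mm by 85 mm) begins 54 mm behind the grasp point. The pads swing forward as they close: fully open they stand 13 mm farther back than shut.
Start: joints at [-1.311, 0.276, 1.505, -0, 1.361, -0.121], TCP at [0.214, -0.534, 0.304] pointing down, gripper open.
Joint ranges: [-2.89, 2.89], [-0.75, 2.08], [0.22, 2.7], [-1.18, 4.32], [0.11, 2.71], [-2.7, 2.7]. Speed limits (rad/s): [2.57, 2.57, 3.14, 3.14, 3.14, 3.14].

### API

Orientations are given as a unit quaternion [w, x, y, z].
In Python, from rig import readout, imaging, manip gives the robot as it stands. The module is installed in compiled form; this text tells all that it offers.
- The arm moves only by the tool servo_tool, never from a script. Its argument "moves" is a list of rows, each an object with "dp": the shift along the tool's x, y, z in units of 0.2 m (1.0 is 0.2 m), a list of three; "delta_rot": the turn, a rotation vector about the tool's x, y, z in units of 0.1 rad (1.0 is 0.1 rad), a list of three; "fingers": the opening, from 0 (shut) to 1 (fully open). In form: [{"dp": [dx, dy, dz], "delta_rot": [wx, wy, wz], "fingers": fingers}, ...]. A call has 1 to 5 rows; each row shifts and turns the commanded pose from where the row before left it, along the tool's axes as they then stand; what a row does not reach is not made up. A row lasts 1/10 s, in which the tool goes at most 50 mm and 8.59 degrees, less where a joint would pass 70% of its speed; a pose out of reach is approached as far as the arm can. A call with a number of a shift or a turn outside -1 to 1 is refused whole. A call with a gripper value outside its range is refused whole. The fingers move at their own pace and stop on an object; "force" is the grip in N (left out, the last holds). Time passes only in rows, so rows that do not move let the fingers close. It gives the time, the measured TCP pose, the force, the opening and the grip force at its end, in the units of the state.
- readout.get_state(): the state, without advancing time (a new reading comes with each control period).
- imaging.get_image(name): name is "side" or "top" or "wrist"; returns (picture, depth): 400x640x3 uint8, red, green, blue; 400x640 float32, m along the optical axis (not along the pixel's ray), 0 where there is no reading.
- imaging.calibration(name): a dict with "intrinsics" (3x3 intrinsics, pixels), "R" (3x3) and "t" (3): a world point X has camera coordinates R X + t; the wrist camera has in their place "hand_eye" (4x4, takes a point from camera to tool coordinates, whose origin is the TCP and whose axes are the flange's). Camera axes: x right, y down, z forward; pixel columns grow to the right and rows downward; lengths in m; the calibration is good to about 2 mm. A picture is of the moment at which its call begins: read the wrist's pose just before it. calibration takes no time and is no camera call.
- manip.sign_off(): hands the job in; it is judged then, once.
The state is a dict: "clock": time; "qpos": joint angles; "qd": joint speeds; "effort": joint torques, N m; "position": TCP position; "ee_rot": TCP orientation; "contact_force": force on the tool from outside, world axes, zero at the start; "moment": the same for the moment, N m; "width": finger opening in m; "gripper_force": force on a finger pad.
Only numpy, scipy, OpenCV 4.12 (cv2) and the standard library are available. Lean on these libraries where they do the work, as an engineer would, in place of code of your own. Each camera call takes 0.05 s, during which the arm holds its last target. There are 200 camera calls.

## Working session

There is one attempt and no reset: what is moved stays moved. The work goes in short steps, Python scripts to look and compute and a tool call to move; the robot and the scene stay as the last step left them, time stands still between calls to the robot, and variables do not carry over. Pictures are saved under pics/ and viewed, at most 10 in all, crops included, and the job is handed in when it is done.

Besides the shell and the picture viewer there is one more tool, called after "Request:" as a command line: name --argument value ..., lists and objects as JSON in quotes. servo_tool: Moves the arm, as the interface text tells. Its arguments: {"type":"object","properties":{"moves":{"type":"array"},"force":{"type":"number"}},"required":["moves"]}

```bash
mkdir -p pics; ls; python3 - <<'E'
from rig import readout, imaging, manip
import cv2,numpy as np
s=readout.get_state();print(s)
for n in("top","side"):
    p,d=imaging.get_image(n);cv2.imwrite(f"pics/{n}0.png",cv2.cvtColor(p,cv2.COLOR_RGB2BGR));np.save(f"{n}0.npy",d)
    print(n,imaging.calibration(n))
print(imaging.calibration("wrist"),manip.pinch_z)
E
```

```text
pics
{'clock': 0.0, 'qpos': array([-1.31099367e+00,  2.76570560e-01,  1.50616422e+00,  3.49802003e-05,
        1.36070418e+00, -1.20996631e-01]), 'qd': array([ 2.10308449e-03, -6.41876674e-05, -1.72971973e-03, -2.47012115e-05,
       -5.47550939e-04, -1.08971584e-03]), 'effort': array([ 3.32275033e-05, -4.16775334e+01, -2.45805234e+01, -4.56122543e-04,
        1.08080765e-02, -4.58512929e-06]), 'position': array([ 0.213605  , -0.53340598,  0.30304114]), 'ee_rot': array([-9.22119005e-04,  9.81928955e-01,  1.89247655e-01, -4.69573714e-05]), 'contact_force': array([ 0.13999027, -0.09144389,  0.25394201]), 'moment': array([ 0.03500781, -0.05261278, -0.0225659 ]), 'gripper_force': 0.0, 'width': 0.08535234281245385}
top {'intrinsics': array([[455.58760007,   0.        , 327.80018843],
       [  0.        , 455.58760007, 193.7616007 ],
       [  0.        ,   0.        ,   1.        ]]), 'R': array([[-2.15663537e-02, -9.99767335e-01, -4.09717759e-04],
       [-9.96619930e-01,  2.15309494e-02, -7.92788274e-02],
       [ 7.92692037e-02, -1.30142235e-03, -9.96852396e-01]]), 't': array([0.01946
[... 237 characters left out ...]
807069, -0.02065076],
       [-0.25405082,  0.66052691, -0.70651425],
       [ 0.28075271, -0.64866536, -0.70739746]]), 't': array([0.44304786, 0.18560356, 1.31326748])}
{'intrinsics': array([[301.61811331,   0.        , 318.54253225],
       [  0.        , 301.61811331, 201.45558687],
       [  0.        ,   0.        ,   1.        ]]), 'hand_eye': array([[ 1.25019643e-04, -9.63847319e-01, -2.66455118e-01,
         6.84838143e-02],
       [ 9.99999936e-01,  3.14678405e-05,  3.55367322e-04,
         1.84025902e-03],
       [-3.34135073e-04, -2.66455145e-01,  9.63847262e-01,
        -6.95265778e-02],
       [ 0.00000000e+00,  0.00000000e+00,  0.00000000e+00,
         1.00000000e+00]])} 0.0539
```

View pics/top0.png

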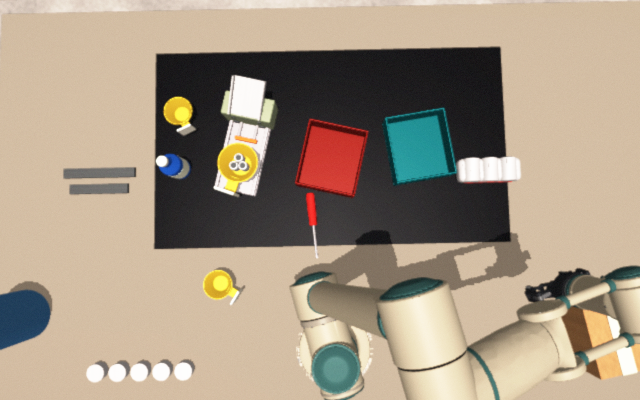

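View pics/side0.png

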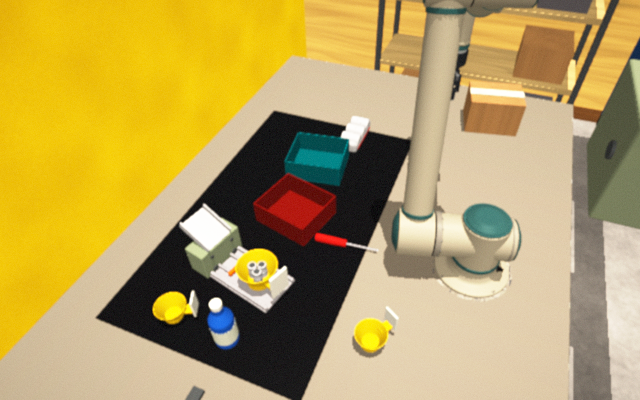

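Candidates for the cup, by pixel in the top view: large yellow cup (238,163), in the tray with the pistons; small cup (178,112); small cup (218,285). I choose (238,163). The teal bin is at (420,147), the red one at (332,158). The caliper is at (489,169), the screwdriver at (312,225) and the bottle at (172,165).

```bash
cat > h.py <<'E'
import cv2,numpy as np
from rig import readout,imaging,manip
def cloud(n,d):
    c=imaging.calibration(n);K=c["intrinsics"];v,u=np.mgrid[:400,:640]
    r=np.stack([(u-K[0,2])/K[0,0]*d,(v-K[1,2])/K[1,1]*d,d],-1)
    return (r-c["t"])@c["R"]
def circ(P):
    A=np.c_[2*P[:,:2],np.ones(len(P))];s=np.linalg.lstsq(A,(P[:,:2]**2).sum(1),rcond=None)[0]
    return s[:2],np.sqrt(s[2]+s[0]**2+s[1]**2)
E
python3 - <<'E'
from h import *
for n,roi in(("top",(205,60,285,205)),("side",(175,195,305,320))):
    im=cv2.imread(f"pics/{n}0.png");d=np.load(f"{n}0.npy");P=cloud(n,d);hsv=cv2.cvtColor(im,cv2.COLOR_BGR2HSV)
    H,S,V=hsv[...,0],hsv[...,1],hsv[...,2];R=np.zeros(H.shape,bool);x0,y0,x1,y1=roi;R[y0:y1,x0:x1]=1
    yel=R&(H>20)&(H<35)&(S>150);org=R&(H>4)&(H<17)&(S>150);wh=R&(S<70)&(V>130);gr=R&(H>25)&(H<60)&(S>20)&(S<120)
    teal=(H>80)&(H<97)&(S>100)&(d>0)
    if n=="top": teal[:, :370]=0;teal[:, 470:]=0;teal[210:]=0
    else: teal[:, :270]=0;teal[:,360:]=0;teal[:120]=0;teal[200:]=0
    z=P[...,2]
    q=P[yel&(z>.072)&(z<.085)];c,r=circ(q);print(n,"rim",len(q),c,r,q[:,2].max())
    hh=P[wh&(z>.105)&(z<.135)&(np.hypot(P[...,0]-c[0],P[...,1]-c[1])<.125)];print("plate",len(hh),hh.mean(0) if len(hh) else 0, hh.min(0),hh.max(0),cv2.minAreaRect(hh[:,:2].astype(np.float32)*1000))
    o=P[org&(z>0.01)&(z<.04)];print("orange",len(o),o.mean(0),cv2.minAreaRect(o[:,:2].astype(np.float32)*1000))
    g=P[gr&(z>.088)&(z<.102)];print("head",len(g),g.mean(0),cv2.minAreaRect(g[:,:2].astype(np.float32)*1000))
    t=P[teal&(z>.07)&(z<.09)];print("teal",len(t),cv2.minAreaRect(t[:,:2].astype(np.float32)*1000))
    w=P[R&(S<70)&(z>.0)&(z<.03)];print("tray",len(w),cv2.minAreaRect(w[:,:2].astype(np.float32)*1000))
    cv2.imwrite(f"pics/{n}c.png",cv2.resize(im[y0:y1,x0:x1],None,fx=4,fy=4,interpolation=cv2.INTER_CUBIC))
E
```

```text
top rim 181 [0.56195249 0.27590951] 0.05571754138858475 0.08372883920369668
plate 61 [0.47579776 0.30597084 0.12224483] [0.46366603 0.27906575 0.10774702] [0.48754337 0.33487746 0.12933429] ((476.0851745605469, 306.52557373046875), (58.87826919555664, 7.291315078735352), 70.34329986572266)
orange 20 [0.63891983 0.25872246 0.02134282] ((640.1163330078125, 259.3446350097656), (63.943172454833984, 9.749573707580566), 76.21800231933594)
head 419 [0.71898989 0.23082598 0.09378071] ((725.7635498046875, 242.51449584960938), (150.25045776367188, 69.91081237792969), 76.6976318359375)
teal 548 ((602.4981079101562, -267.5649108886719), (200.59494018554688, 181.13841247558594), 8.541094779968262)
tray 5719 ((671.359619140625, 268.464599609375), (252.3660125732422, 461.6126708984375), 89.23475646972656)
side rim 219 [0.56257764 0.2781718 ] 0.05621338891230516 0.08291477599320653
plate 130 [0.47469546 0.30974779 0.11845527] [0.46290953 0.28088319 0.10510402] [0.48739032 0.3381901  0.12880912] ((476.69342041015625, 308.4154968261719), (60.04133987426758, 12.051780700683594), 67.93701934814453)
orange 16 [0.64500614 0.29104189 0.021132  ] ((644.138427734375, 291.13043212890625), (16.090389251708984, 7.95084285736084), 43.68807601928711)
head 400 [0.72171634 0.27302277 0.09430626] ((722.9957275390625, 311.98907470703125), (106.41258239746094, 295.0682373046875), 3.32723069190979)
teal 415 ((603.501220703125, -265.04827880859375), (200.82472229003906, 189.7186737060547), 8.839015007019043)
tray 7454 ((701.50732421875, 200.4827117919922), (453.5223083496094, 515.1365966796875), 23.942235946655273)
```

View pics/topc.png

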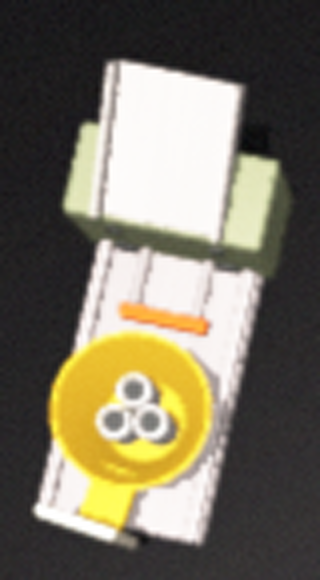

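The crop shows the large cup with three upper pistons visible. It stands in the tray with its handle plate at the front left, turned about 6° from the station axis. Now I'll transit to above the handle.

Request:
servo_tool --moves '[{"dp": [0.139, -0.171, 0], "delta_rot": [0, 0, 0], "fingers": 1}, {"dp": [0.139, -0.171, 0], "delta_rot": [0, 0, 0], "fingers": 1}, {"dp": [0.139, -0.171, 0], "delta_rot": [0, 0, 0], "fingers": 1}, {"dp": [0.139, -0.171, 0], "delta_rot": [0, 0, 0], "fingers": 1}, {"dp": [0.139, -0.171, 0], "delta_rot": [0, 0, 0], "fingers": 1}]'

```text
clock: 0.6
position: [0.2793, -0.3215, 0.3035]
ee_rot: [-0.0, 0.982, 0.189, 0.0]
contact_force: [0.0, -0.0, 0.6]
width: 0.0855
gripper_force: 0.0
```

Request:
servo_tool --moves '[{"dp": [0.139, -0.171, 0], "delta_rot": [0, 0, 0], "fingers": 1}, {"dp": [0.139, -0.171, 0], "delta_rot": [0, 0, 0], "fingers": 1}, {"dp": [0.139, -0.171, 0], "delta_rot": [0, 0, 0], "fingers": 1}, {"dp": [0.139, -0.171, 0], "delta_rot": [0, 0, 0], "fingers": 1}, {"dp": [0.139, -0.171, 0], "delta_rot": [0, 0, 0], "fingers": 1}]'

```text
clock: 1.1
position: [0.3446, -0.1112, 0.3038]
ee_rot: [0.0, 0.982, 0.189, 0.0]
contact_force: [1.0, -0.8, 0.9]
width: 0.0852
gripper_force: 0.0
```

Request:
servo_tool --moves '[{"dp": [0.139, -0.171, 0], "delta_rot": [0, 0, 0], "fingers": 1}, {"dp": [0.139, -0.171, 0], "delta_rot": [0, 0, 0], "fingers": 1}, {"dp": [0.139, -0.171, 0], "delta_rot": [0, 0, 0], "fingers": 1}, {"dp": [0.139, -0.171, 0], "delta_rot": [0, 0, 0], "fingers": 1}, {"dp": [0.139, -0.171, 0], "delta_rot": [0, 0, 0], "fingers": 1}]'

```text
clock: 1.6
position: [0.4101, 0.0993, 0.3038]
ee_rot: [0.0, 0.982, 0.19, 0.0]
contact_force: [0.1, -1.4, -0.9]
width: 0.0854
gripper_force: 0.0
```

Request:
servo_tool --moves '[{"dp": [0.139, -0.171, 0], "delta_rot": [0, 0, 0], "fingers": 1}, {"dp": [0.139, -0.171, 0], "delta_rot": [0, 0, 0], "fingers": 1}, {"dp": [0.139, -0.171, 0], "delta_rot": [0, 0, 0], "fingers": 1}, {"dp": [0.139, -0.171, 0], "delta_rot": [0, 0, 0], "fingers": 1}, {"dp": [0.139, -0.171, 0], "delta_rot": [0, 0, 0], "fingers": 1}]'

```text
clock: 2.1
position: [0.4757, 0.3097, 0.3034]
ee_rot: [0.0, 0.982, 0.19, -0.0]
contact_force: [0.9, -0.9, 0.9]
width: 0.0854
gripper_force: 0.0
```

Request:
servo_tool --moves '[{"dp": [0, 0, 0], "delta_rot": [0, 0, -0.944], "fingers": 1}, {"dp": [0, 0, 0], "delta_rot": [0, 0, -0.944], "fingers": 1}, {"dp": [0, 0, 0], "delta_rot": [0, 0, -0.944], "fingers": 1}, {"dp": [0, 0, 0], "delta_rot": [0, 0, -0.944], "fingers": 1}, {"dp": [0, 0, 0], "delta_rot": [0, 0, -0.944], "fingers": 1}]'

```text
clock: 2.6
position: [0.4754, 0.3078, 0.3032]
ee_rot: [0.0, 0.91, 0.415, -0.001]
contact_force: [0.6, -0.1, 0.8]
width: 0.0855
gripper_force: 0.0
```

Request:
servo_tool --moves '[{"dp": [0, 0, 0], "delta_rot": [0, 0, -0.944], "fingers": 1}, {"dp": [0, 0, 0], "delta_rot": [0, 0, -0.944], "fingers": 1}, {"dp": [0, 0, 0], "delta_rot": [0, 0, -0.944], "fingers": 1}, {"dp": [0, 0, 0], "delta_rot": [0, 0, -0.944], "fingers": 1}, {"dp": [0, 0, 0], "delta_rot": [0, 0, 0], "fingers": 1}]'

```text
clock: 3.1
position: [0.4754, 0.3077, 0.3034]
ee_rot: [-0.0, 0.817, 0.577, -0.001]
contact_force: [-1.1, -0.3, -0.3]
width: 0.0857
gripper_force: 0.0
```

```bash
cat >> h.py <<'E'
from scipy.spatial.transform import Rotation as Rn
def wcloud():
    s=readout.get_state();p,d=imaging.get_image("wrist");c=imaging.calibration("wrist");K=c["intrinsics"];v,u=np.mgrid[:400,:640]
    r=np.stack([(u-K[0,2])/K[0,0]*d,(v-K[1,2])/K[1,1]*d,d],-1);H=c["hand_eye"]
    q=s["ee_rot"];R=Rn.from_quat([q[1],q[2],q[3],q[0]]).as_matrix()
    return s,p,d,(r@H[:3,:3].T+H[:3,3])@R.T+s["position"]
E
python3 - <<'E'
from h import *
s,p,d,P=wcloud();print(s["qpos"]);cv2.imwrite("pics/w1.png",p[...,::-1])
hsv=cv2.cvtColor(p,cv2.COLOR_RGB2HSV);S=hsv[...,1];V=hsv[...,2];H=hsv[...,0];z=P[...,2];ok=d>0
yel=ok&(H>20)&(H<35)&(S>150)
q=P[yel&(z>.071)&(z<.085)];print("rim",len(q),circ(q))
h=P[ok&(S<70)&(V>120)&(z>.112)&(z<.135)&(np.hypot(P[...,0]-.476,P[...,1]-.307)<.06)]
print(len(h),h.mean(0),cv2.minAreaRect(h[:,:2].astype(np.float32)*1000))
o=P[ok&(H>4)&(H<17)&(S>150)&(z>.015)&(z<.04)];print(len(o), o.mean(0) if len(o) else 0,cv2.minAreaRect(o[:,:2].astype(np.float32)*1000) if len(o) else 0)
E
```

```text
[ 4.51638412e-01  2.63632384e-01  1.52369726e+00 -7.47406612e-05
  1.35534670e+00  7.92208952e-01]
rim 2448 (array([0.56418908, 0.27494805]), np.float64(0.05598947163026605))
605 [0.47881021 0.30792232 0.12305849] ((478.3894958496094, 306.3552551269531), (59.25069046020508, 7.064159870147705), 70.44532012939453)
246 [0.64669899 0.27549152 0.02181895] ((602.36376953125, 190.52102661132812), (231.96786499023438, 30.382354736328125), 59.579261779785156)
```

View pics/w1.png

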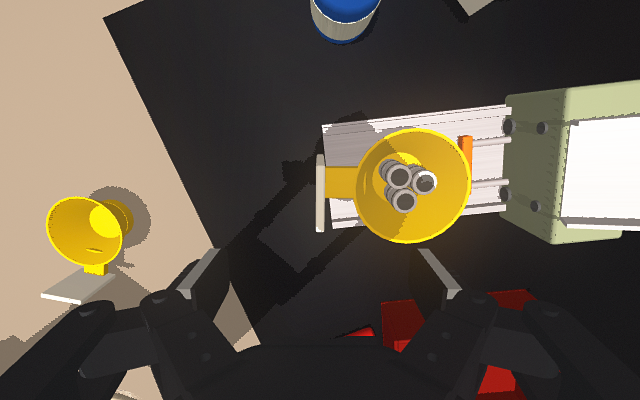

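Request:
servo_tool --moves '[{"dp": [0, 0, 0], "delta_rot": [0, 1, 0], "fingers": 1}, {"dp": [0, 0, 0], "delta_rot": [0, 1, 0], "fingers": 1}, {"dp": [0, 0, 0], "delta_rot": [0, 1, 0], "fingers": 1}, {"dp": [0, 0, 0], "delta_rot": [0, 0, 0], "fingers": 1}]'

```text
clock: 3.55
position: [0.4745, 0.3061, 0.3033]
ee_rot: [-0.087, 0.809, 0.569, 0.121]
contact_force: [0.5, -0.5, -0.5]
width: 0.0854
gripper_force: 0.0
```

```bash
python3 -c "
from h import *
s=readout.get_state();print(s['qpos'],s['position'],s['ee_rot'])"
```

```text
[0.32789414 0.1707495  1.68176367 0.26093377 1.1147207  0.577737  ] [0.47450238 0.30613149 0.3033028 ] [-0.08651034  0.80879454  0.56892364  0.12121571]
```

Request:
servo_tool --moves '[{"dp": [0, 0, 0], "delta_rot": [0, -1, 0], "fingers": 0.4}, {"dp": [0, 0, 0], "delta_rot": [0, -1, 0], "fingers": 0.4}, {"dp": [0, 0, 0], "delta_rot": [0, -1, 0], "fingers": 0.4}, {"dp": [0, 0, 0], "delta_rot": [0, -1, 0], "fingers": 0.4}]'

```text
clock: 3.95
position: [0.4762, 0.3082, 0.3046]
ee_rot: [0.031, 0.816, 0.575, -0.042]
contact_force: [0.5, -0.4, 0.0]
width: 0.0343
gripper_force: 0.0
```

Request:
servo_tool --moves '[{"dp": [0, 0, 0], "delta_rot": [0, -1, 0], "fingers": 0.4}, {"dp": [0, 0, 0], "delta_rot": [0, -1, 0], "fingers": 0.4}, {"dp": [0, 0, 0], "delta_rot": [0, -1, 0], "fingers": 0.4}, {"dp": [0, 0, 0], "delta_rot": [0, -1, 0], "fingers": 0.4}]'

```text
clock: 4.35
position: [0.4762, 0.3088, 0.3043]
ee_rot: [0.145, 0.791, 0.558, -0.203]
contact_force: [-0.4, 0.2, -0.2]
width: 0.0343
gripper_force: 0.0
```

Request:
servo_tool --moves '[{"dp": [0.12, 0.003, 0.035], "delta_rot": [0, 0, 0], "fingers": 0.4}, {"dp": [0.12, 0.003, 0.035], "delta_rot": [0, 0, 0], "fingers": 0.4}, {"dp": [0.12, 0.003, 0.035], "delta_rot": [0, 0, 0], "fingers": 0.4}, {"dp": [0.12, 0.003, 0.035], "delta_rot": [0, 0, 0], "fingers": 0.4}, {"dp": [0, 0, 0], "delta_rot": [0, 0, 0], "fingers": 0.4}]'

```text
clock: 4.85
position: [0.5017, 0.3758, 0.2298]
ee_rot: [0.144, 0.791, 0.559, -0.204]
contact_force: [-0.2, 1.0, 0.5]
width: 0.0343
gripper_force: 0.0
```

```bash
cat >> h.py <<'E'
def R_(q): return Rn.from_quat([q[1],q[2],q[3],q[0]]).as_matrix()
def need(target):
    s=readout.get_state();R=R_(s["ee_rot"]);print("q",s["qpos"].round(3),"p",s["position"].round(4));print("toolaxes",R.T.round(3).tolist())
    print("dp units",((np.array(target)-s["position"])@R/.2).round(3),"F",s["contact_force"].round(1),s["width"])
E
python3 -c "
from h import *
need([.4859,.3312,.1534])"
```

```text
q [ 0.654  0.6    1.242 -0.269  1.727  1.01 ] p [0.5017 0.3758 0.2298]
toolaxes [[0.292, 0.826, -0.483], [0.943, -0.334, -0.001], [-0.162, -0.455, -0.876]]
dp units [-0.023  0.     0.449] F [-0.2  1.   0.5] 0.03429734790084952
```

Request:
servo_tool --moves '[{"dp": [-0.006, 0, 0.1], "delta_rot": [0, 0, 0], "fingers": 0.4}, {"dp": [-0.006, 0, 0.1], "delta_rot": [0, 0, 0], "fingers": 0.4}, {"dp": [-0.006, 0, 0.1], "delta_rot": [0, 0, 0], "fingers": 0.4}, {"dp": [-0.006, 0, 0.09], "delta_rot": [0, 0, 0], "fingers": 0.4}, {"dp": [0, 0, 0.059], "delta_rot": [0, 0, 0], "fingers": 0.4}]'

```text
clock: 5.35
position: [0.4855, 0.3283, 0.1567]
ee_rot: [0.144, 0.791, 0.558, -0.203]
contact_force: [-0.2, 0.4, 0.3]
width: 0.0342
gripper_force: 0.0
```

Request:
servo_tool --moves '[{"dp": [0, 0, 0], "delta_rot": [0, 0, 0], "fingers": 0.4}, {"dp": [0, 0, 0], "delta_rot": [0, 0, 0], "fingers": 0.2}, {"dp": [0, 0, 0], "delta_rot": [0, 0, 0], "fingers": 0.13}, {"dp": [0, 0, 0], "delta_rot": [0, 0, 0], "fingers": 0.1}]' --force 30

```text
clock: 5.75
position: [0.4855, 0.3299, 0.1576]
ee_rot: [0.142, 0.791, 0.559, -0.202]
contact_force: [-2.2, 0.8, 2.0]
width: 0.0086
gripper_force: 1.2
```

Request:
servo_tool --moves '[{"dp": [0, 0, 0], "delta_rot": [0, 0, 0], "fingers": 0}, {"dp": [0, 0, 0], "delta_rot": [0, 0, 0], "fingers": 0}, {"dp": [0, 0, 0], "delta_rot": [0, 0, 0], "fingers": 0}, {"dp": [0, 0, 0], "delta_rot": [0, 0, 0], "fingers": 0}, {"dp": [0, 0, 0], "delta_rot": [0, 0, 0], "fingers": 0}]' --force 115

```text
clock: 6.25
position: [0.4855, 0.3297, 0.1577]
ee_rot: [0.142, 0.791, 0.559, -0.202]
contact_force: [-3.5, 3.1, 4.9]
width: 0.0063
gripper_force: 112.3
```

Request:
servo_tool --moves '[{"dp": [-0.01, 0, -0.018], "delta_rot": [0, 0, 0], "fingers": 0}, {"dp": [-0.02, 0, -0.036], "delta_rot": [0, 0, 0], "fingers": 0}, {"dp": [-0.024, 0, -0.044], "delta_rot": [0, 0, 0], "fingers": 0}, {"dp": [-0.024, 0, -0.044], "delta_rot": [0, 0, 0], "fingers": 0}, {"dp": [-0.02, 0, -0.036], "delta_rot": [0, 0, 0], "fingers": 0}]'

```text
clock: 6.75
position: [0.4861, 0.3292, 0.1984]
ee_rot: [0.143, 0.791, 0.559, -0.202]
contact_force: [0.1, -0.3, -5.4]
width: 0.0062
gripper_force: 112.5
```

```bash
python3 - <<'E'
from h import *
p,d=imaging.get_image("side");cv2.imwrite("pics/s2.png",cv2.resize(p[170:330,150:350],None,fx=3,fy=3)[...,::-1])
s=readout.get_state();print(s["position"],s["contact_force"],s["moment"],s["width"],s["gripper_force"])
E
```

```text
[0.48640431 0.32926803 0.19980848] [ 0.11108066  0.36930563 -3.74777646] [0.61933659 0.20509397 0.02148459] 0.0063499233363980764 112.50520706176758
```

View pics/s2.png

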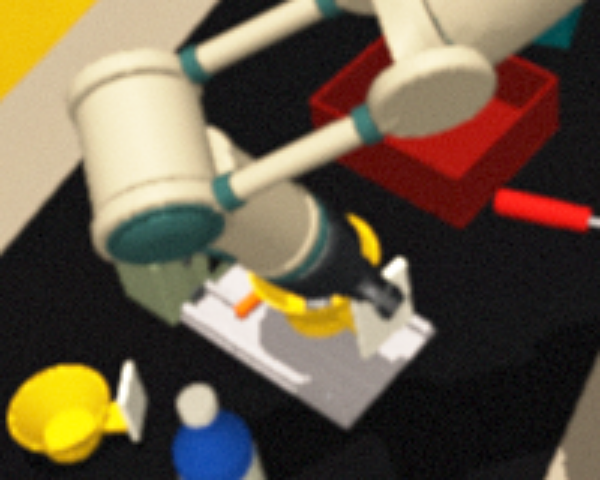

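The cup was lifted about 42 mm, upright and held firmly, with the tray clear below it. I'll raise it further and carry it over to the teal bin.

Request:
servo_tool --moves '[{"dp": [-0.02, 0, -0.036], "delta_rot": [0, 0, 0], "fingers": 0}, {"dp": [-0.04, 0, -0.072], "delta_rot": [0, 0, 0], "fingers": 0}, {"dp": [-0.045, 0, -0.081], "delta_rot": [0, 0, 0], "fingers": 0}, {"dp": [-0.045, 0, -0.081], "delta_rot": [0, 0, 0], "fingers": 0}, {"dp": [-0.024, 0, -0.045], "delta_rot": [0, 0, 0], "fingers": 0}]'

```text
clock: 7.3
position: [0.4858, 0.3288, 0.2711]
ee_rot: [0.143, 0.792, 0.559, -0.201]
contact_force: [0.9, 1.0, -3.5]
width: 0.0068
gripper_force: 112.7
```

Request:
servo_tool --moves '[{"dp": [-0.02, 0.01, 0.011], "delta_rot": [0, 0, 0], "fingers": 0}, {"dp": [-0.05, 0.025, 0.028], "delta_rot": [0, 0, 0], "fingers": 0}, {"dp": [-0.08, 0.039, 0.044], "delta_rot": [0, 0, 0], "fingers": 0}, {"dp": [-0.1, 0.049, 0.055], "delta_rot": [0, 0, 0], "fingers": 0}, {"dp": [-0.1, 0.049, 0.055], "delta_rot": [0, 0, 0], "fingers": 0}]'

```text
clock: 7.8
position: [0.4908, 0.2393, 0.2681]
ee_rot: [0.143, 0.791, 0.559, -0.204]
contact_force: [0.3, -1.3, -5.6]
width: 0.0065
gripper_force: 112.6
```

Request:
servo_tool --moves '[{"dp": [-0.1, 0.049, 0.055], "delta_rot": [0, 0, 0], "fingers": 0}, {"dp": [-0.1, 0.049, 0.055], "delta_rot": [0, 0, 0], "fingers": 0}, {"dp": [-0.1, 0.049, 0.055], "delta_rot": [0, 0, 0], "fingers": 0}, {"dp": [-0.1, 0.049, 0.055], "delta_rot": [0, 0, 0], "fingers": 0}, {"dp": [-0.1, 0.049, 0.055], "delta_rot": [0, 0, 0], "fingers": 0}]'

```text
clock: 8.3
position: [0.4982, 0.1151, 0.268]
ee_rot: [0.143, 0.791, 0.559, -0.204]
contact_force: [-0.1, -0.9, -4.7]
width: 0.0067
gripper_force: 112.5
```

Request:
servo_tool --moves '[{"dp": [-0.1, 0.049, 0.055], "delta_rot": [0, 0, 0], "fingers": 0}, {"dp": [-0.1, 0.049, 0.055], "delta_rot": [0, 0, 0], "fingers": 0}, {"dp": [-0.1, 0.049, 0.055], "delta_rot": [0, 0, 0], "fingers": 0}, {"dp": [-0.1, 0.049, 0.055], "delta_rot": [0, 0, 0], "fingers": 0}, {"dp": [-0.1, 0.049, 0.055], "delta_rot": [0, 0, 0], "fingers": 0}]'

```text
clock: 8.8
position: [0.5057, -0.0085, 0.2676]
ee_rot: [0.142, 0.791, 0.559, -0.204]
contact_force: [0.6, -0.1, -4.3]
width: 0.0065
gripper_force: 112.5
```

Request:
servo_tool --moves '[{"dp": [-0.1, 0.049, 0.055], "delta_rot": [0, 0, 0], "fingers": 0}, {"dp": [-0.1, 0.049, 0.055], "delta_rot": [0, 0, 0], "fingers": 0}, {"dp": [-0.1, 0.049, 0.055], "delta_rot": [0, 0, 0], "fingers": 0}, {"dp": [-0.1, 0.049, 0.055], "delta_rot": [0, 0, 0], "fingers": 0}, {"dp": [-0.1, 0.049, 0.055], "delta_rot": [0, 0, 0], "fingers": 0}]'

```text
clock: 9.3
position: [0.5132, -0.1321, 0.2672]
ee_rot: [0.142, 0.791, 0.559, -0.204]
contact_force: [0.1, -0.4, -4.8]
width: 0.0063
gripper_force: 112.5
```

Request:
servo_tool --moves '[{"dp": [-0.1, 0.049, 0.055], "delta_rot": [0, 0, 0], "fingers": 0}, {"dp": [-0.1, 0.049, 0.055], "delta_rot": [0, 0, 0], "fingers": 0}, {"dp": [-0.08, 0.039, 0.044], "delta_rot": [0, 0, 0], "fingers": 0}, {"dp": [-0.05, 0.025, 0.028], "delta_rot": [0, 0, 0], "fingers": 0}, {"dp": [-0.02, 0.01, 0.011], "delta_rot": [0, 0, 0], "fingers": 0}]'

```text
clock: 9.8
position: [0.5196, -0.2183, 0.267]
ee_rot: [0.142, 0.792, 0.558, -0.203]
contact_force: [-0.5, 0.1, -4.7]
width: 0.007
gripper_force: 112.6
```

```bash
python3 - <<'E'
from h import *
need([.5222,-.2187,.232])
P,d=imaging.get_image("top");C=cloud("top",d);m=d[100:240,440:530];Q=C[140:200,450:530].reshape(-1,3);q=Q[(Q[:,2]>.04)&(Q[:,2]<.075)];print("caliper",q.min(0),q.max(0))
E
```

```text
q [-0.273  0.324  1.623 -0.524  1.278  0.245] p [ 0.5196 -0.2183  0.267 ]
toolaxes [[0.294, 0.827, -0.48], [0.942, -0.336, -0.003], [-0.164, -0.451, -0.877]]
dp units [0.086 0.013 0.153] F [-0.5  0.1 -4.7] 0.006955707536235342
caliper [ 0.49485653 -0.57475178  0.04002905] [ 0.58203347 -0.35658382  0.0743557 ]
```

Request:
servo_tool --moves '[{"dp": [-0.014, 0, 0], "delta_rot": [0, 0.5, 0], "fingers": 0}, {"dp": [-0.022, 0, 0], "delta_rot": [0, 0.8, 0], "fingers": 0}, {"dp": [-0.022, 0, 0], "delta_rot": [0, 0.8, 0], "fingers": 0}, {"dp": [-0.022, 0, 0], "delta_rot": [0, 0.8, 0], "fingers": 0}, {"dp": [-0.022, 0, 0], "delta_rot": [0, 0.8, 0], "fingers": 0}]'

```text
clock: 10.35
position: [0.5142, -0.2339, 0.2749]
ee_rot: [0.036, 0.815, 0.577, -0.053]
contact_force: [-0.2, -0.5, -6.2]
width: 0.0064
gripper_force: 112.6
```

Request:
servo_tool --moves '[{"dp": [-0.022, 0, 0], "delta_rot": [0, 0.8, 0], "fingers": 0}, {"dp": [-0.022, 0, 0], "delta_rot": [0, 0.8, 0], "fingers": 0}, {"dp": [-0.022, 0, 0], "delta_rot": [0, 0.8, 0], "fingers": 0}, {"dp": [-0.022, 0, 0], "delta_rot": [0, 0.8, 0], "fingers": 0}, {"dp": [-0.014, 0, 0], "delta_rot": [0, 0.5, 0], "fingers": 0}]'

```text
clock: 10.85
position: [0.507, -0.2542, 0.2741]
ee_rot: [-0.07, 0.811, 0.573, 0.097]
contact_force: [-0.2, 0.0, -4.6]
width: 0.0066
gripper_force: 112.9
```

```bash
python3 - <<'E'
from h import *
s=readout.get_state();z=R_(s["ee_rot"])[:,2];print("grasp",s["position"]+.0539*z)
g=np.array([.5135,-.2433,.185]);need(g-.0539*z)
p,d=imaging.get_image("side");cv2.imwrite("pics/s3.png",cv2.resize(p[80:280,230:430],None,fx=3,fy=3)[...,::-1])
E
```

```text
grasp [ 0.51115803 -0.24215098  0.22172561]
q [-0.703  0.307  1.556  0.227  1.372 -0.419] p [ 0.507  -0.2542  0.2741]
toolaxes [[0.324, 0.916, 0.237], [0.943, -0.333, -0.002], [0.077, 0.224, -0.971]]
dp units [-0.045  0.013  0.178] F [-0.2  0.  -4.6] 0.006557377489699677
```

View pics/s3.png

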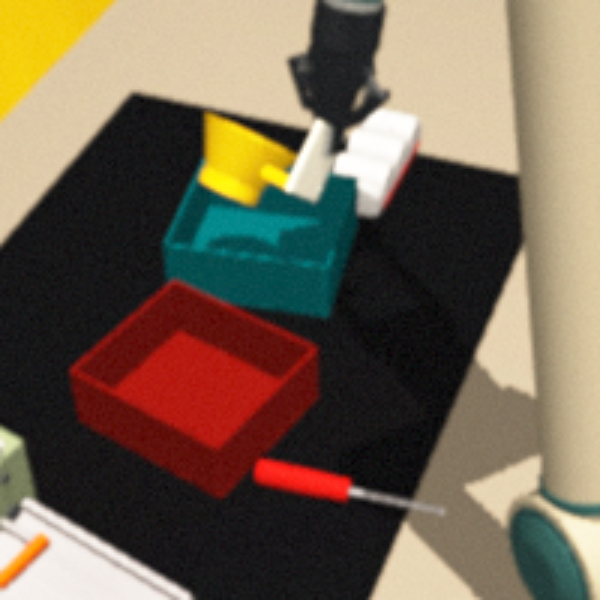

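Request:
servo_tool --moves '[{"dp": [-0.025, 0.003, 0.02], "delta_rot": [0, 0.6, 0], "fingers": 0}, {"dp": [-0.033, 0.003, 0.034], "delta_rot": [0, 0.8, 0], "fingers": 0}, {"dp": [-0.035, 0.003, 0.033], "delta_rot": [0, 0.8, 0], "fingers": 0}, {"dp": [-0.037, 0.003, 0.032], "delta_rot": [0, 0.8, 0], "fingers": 0}, {"dp": [-0.04, 0.003, 0.03], "delta_rot": [0, 0.8, 0], "fingers": 0}]'

```text
clock: 11.4
position: [0.5039, -0.2735, 0.2333]
ee_rot: [-0.176, 0.778, 0.55, 0.248]
contact_force: [0.2, 0.3, -5.0]
width: 0.0063
gripper_force: 113.0
```

```bash
python3 - <<'E'
from h import *
s=readout.get_state();z=R_(s["ee_rot"])[:,2];print("grasp",s["position"]+.0539*z)
g=np.array([.5135,-.2433,.185]);need(g-.0539*z)
E
```

```text
grasp [ 0.51418504 -0.24406434  0.18935502]
q [-0.88   0.435  1.582  0.521  1.488 -0.683] p [ 0.5039 -0.2735  0.2333]
toolaxes [[0.271, 0.769, 0.579], [0.943, -0.332, -0.001], [0.191, 0.547, -0.815]]
dp units [-0.011 -0.004  0.019] F [ 0.2  0.3 -5. ] 0.006312764291215017
```

Request:
servo_tool --moves '[{"dp": [-0.016, 0, 0], "delta_rot": [0, 0.6, 0], "fingers": 0}, {"dp": [-0.016, 0, 0], "delta_rot": [0, 0.6, 0], "fingers": 0}, {"dp": [-0.016, 0, 0], "delta_rot": [0, 0.6, 0], "fingers": 0}, {"dp": [-0.016, 0, 0], "delta_rot": [0, 0.6, 0], "fingers": 0}, {"dp": [-0.016, 0, 0], "delta_rot": [0, 0.6, 0], "fingers": 0}]'

```text
clock: 11.9
position: [0.5001, -0.2848, 0.2221]
ee_rot: [-0.256, 0.732, 0.518, 0.36]
contact_force: [-0.4, 0.0, -5.0]
width: 0.0067
gripper_force: 113.1
```

Request:
servo_tool --moves '[{"dp": [-0.016, 0, 0], "delta_rot": [0, 0.6, 0], "fingers": 0}, {"dp": [-0.016, 0, 0], "delta_rot": [0, 0.6, 0], "fingers": 0}, {"dp": [-0.016, 0, 0], "delta_rot": [0, 0.6, 0], "fingers": 0}, {"dp": [-0.016, 0, 0], "delta_rot": [0, 0.6, 0], "fingers": 0}, {"dp": [-0.016, 0, 0], "delta_rot": [0, 0.6, 0], "fingers": 0}]'

```text
clock: 12.4
position: [0.4978, -0.2922, 0.2079]
ee_rot: [-0.331, 0.671, 0.474, 0.465]
contact_force: [0.1, 0.9, -5.6]
width: 0.0062
gripper_force: 113.4
```

Request:
servo_tool --moves '[{"dp": [-0.016, 0, 0], "delta_rot": [0, 0.6, 0], "fingers": 0}, {"dp": [-0.016, 0, 0], "delta_rot": [0, 0.6, 0], "fingers": 0}, {"dp": [-0.016, 0, 0], "delta_rot": [0, 0.6, 0], "fingers": 0}, {"dp": [-0.016, 0, 0], "delta_rot": [0, 0.6, 0], "fingers": 0}, {"dp": [0, 0, 0], "delta_rot": [0, 0, 0], "fingers": 0}]'

```text
clock: 12.9
position: [0.4969, -0.2949, 0.1947]
ee_rot: [-0.386, 0.61, 0.43, 0.542]
contact_force: [-0.3, -0.0, -3.7]
width: 0.0065
gripper_force: 113.5
```

```bash
python3 - <<'E'
from h import *
s=readout.get_state();z=R_(s["ee_rot"])[:,2];print("grasp",s["position"]+.0539*z)
need([.5,-.2,.185])
a=imaging.get_image("side")[0][80:240,250:410];b=imaging.get_image("top")[0][70:230,360:520]
cv2.imwrite("pics/s4.png",cv2.resize(np.hstack([a,b]),None,fx=2.5,fy=2.5)[...,::-1])
E
```

```text
grasp [ 0.5146298  -0.24437243  0.18851303]
q [-1.057  0.796  1.598  0.931  1.941 -0.985] p [ 0.4969 -0.2949  0.1947]
toolaxes [[0.042, 0.106, 0.993], [0.943, -0.332, -0.004], [0.329, 0.937, -0.114]]
dp units [ 0.003 -0.143  0.455] F [-0.3 -0.  -3.7] 0.006470994340744791
```

View pics/s4.png

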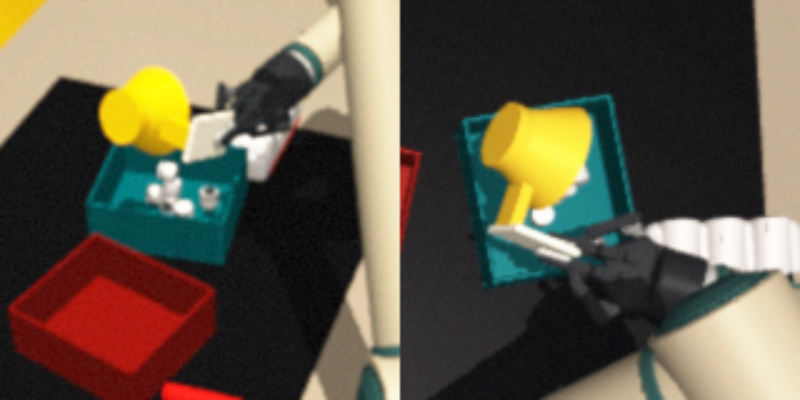

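The side view shows the cup tipped about 111°, with pistons lying in the teal bin. I'll tip a little further so it empties fully, then raise it and tip back.

Request:
servo_tool --moves '[{"dp": [-0.016, 0, 0], "delta_rot": [0, 0.6, 0], "fingers": 0}, {"dp": [-0.016, 0, 0], "delta_rot": [0, 0.6, 0], "fingers": 0}, {"dp": [-0.016, 0, 0], "delta_rot": [0, 0.6, 0], "fingers": 0}, {"dp": [0, 0, 0], "delta_rot": [0, 0, 0], "fingers": 0}, {"dp": [0, 0, 0], "delta_rot": [0, 0, 0], "fingers": 0}]'

```text
clock: 13.5
position: [0.4968, -0.2956, 0.1879]
ee_rot: [-0.421, 0.558, 0.395, 0.596]
contact_force: [0.7, -0.6, -2.4]
width: 0.0066
gripper_force: 113.6
```

Request:
servo_tool --moves '[{"dp": [0.1, 0, 0], "delta_rot": [0, 0, 0], "fingers": 0}, {"dp": [0.1, 0, 0], "delta_rot": [0, 0, 0], "fingers": 0}, {"dp": [0.027, 0, 0], "delta_rot": [0, -1, 0], "fingers": 0}, {"dp": [0.027, 0, 0], "delta_rot": [0, -1, 0], "fingers": 0}, {"dp": [0.027, 0, 0], "delta_rot": [0, -1, 0], "fingers": 0}]'

```text
clock: 14.0
position: [0.4956, -0.2981, 0.2448]
ee_rot: [-0.356, 0.642, 0.454, 0.505]
contact_force: [0.3, 0.1, -2.4]
width: 0.0065
gripper_force: 113.6
```

Request:
servo_tool --moves '[{"dp": [0.027, 0, 0], "delta_rot": [0, -1, 0], "fingers": 0}, {"dp": [0.027, 0, 0], "delta_rot": [0, -1, 0], "fingers": 0}, {"dp": [0.027, 0, 0], "delta_rot": [0, -1, 0], "fingers": 0}, {"dp": [0.027, 0, 0], "delta_rot": [0, -1, 0], "fingers": 0}, {"dp": [0.027, 0, 0], "delta_rot": [0, -1, 0], "fingers": 0}]'

```text
clock: 14.5
position: [0.4989, -0.2872, 0.2698]
ee_rot: [-0.233, 0.747, 0.528, 0.331]
contact_force: [-0.2, -0.4, -3.3]
width: 0.0064
gripper_force: 113.4
```

Request:
servo_tool --moves '[{"dp": [0.027, 0, 0], "delta_rot": [0, -1, 0], "fingers": 0}, {"dp": [0.027, 0, 0], "delta_rot": [0, -1, 0], "fingers": 0}, {"dp": [0.027, 0, 0], "delta_rot": [0, -1, 0], "fingers": 0}, {"dp": [0.027, 0, 0], "delta_rot": [0, -1, 0], "fingers": 0}, {"dp": [0.027, 0, 0], "delta_rot": [0, -1, 0], "fingers": 0}]'

```text
clock: 15.0
position: [0.5058, -0.2662, 0.286]
ee_rot: [-0.096, 0.805, 0.569, 0.137]
contact_force: [-0.2, 0.6, -2.7]
width: 0.0063
gripper_force: 113.3
```

Request:
servo_tool --moves '[{"dp": [0.027, 0, 0], "delta_rot": [0, -1, 0], "fingers": 0}, {"dp": [0.027, 0, 0], "delta_rot": [0, -1, 0], "fingers": 0}, {"dp": [0.027, 0, 0], "delta_rot": [0, -1, 0], "fingers": 0}, {"dp": [0.027, 0, 0], "delta_rot": [0, -1, 0], "fingers": 0}, {"dp": [0.027, 0, 0], "delta_rot": [0, -1, 0], "fingers": 0}]'

```text
clock: 15.5
position: [0.5143, -0.2407, 0.2895]
ee_rot: [0.047, 0.814, 0.575, -0.066]
contact_force: [-1.1, 0.1, -3.2]
width: 0.0066
gripper_force: 113.3
```

Request:
servo_tool --moves '[{"dp": [0.027, 0, 0], "delta_rot": [0, -1, 0], "fingers": 0}, {"dp": [0.027, 0, 0], "delta_rot": [0, -1, 0], "fingers": 0}, {"dp": [0.027, 0, 0], "delta_rot": [0, -1, 0], "fingers": 0}, {"dp": [0, 0, 0], "delta_rot": [0, 0, 0], "fingers": 0}]'

```text
clock: 15.9
position: [0.5199, -0.224, 0.283]
ee_rot: [0.13, 0.794, 0.564, -0.186]
contact_force: [1.3, 0.9, -3.6]
width: 0.0065
gripper_force: 113.2
```

```bash
python3 - <<'E'
from h import *
s=readout.get_state();z=R_(s["ee_rot"])[:,2];print("grasp",s["position"]+.0539*z)
need([.4857,.3297,.1577])
a=imaging.get_image("side")[0][80:240,250:410];b=imaging.get_image("top")[0][70:230,360:520]
cv2.imwrite("pics/s5.png",cv2.resize(np.hstack([a,b]),None,fx=2.5,fy=2.5)[...,::-1])
E
```

```text
grasp [ 0.51182047 -0.24643047  0.23461811]
q [-0.301  0.305  1.593 -0.477  1.297  0.179] p [ 0.5199 -0.224   0.283 ]
toolaxes [[0.296, 0.847, -0.442], [0.944, -0.331, -0.003], [-0.149, -0.416, -0.897]]
dp units [ 2.571 -1.076 -0.565] F [ 1.3  0.9 -3.6] 0.0065239558585570125
```

View pics/s5.png

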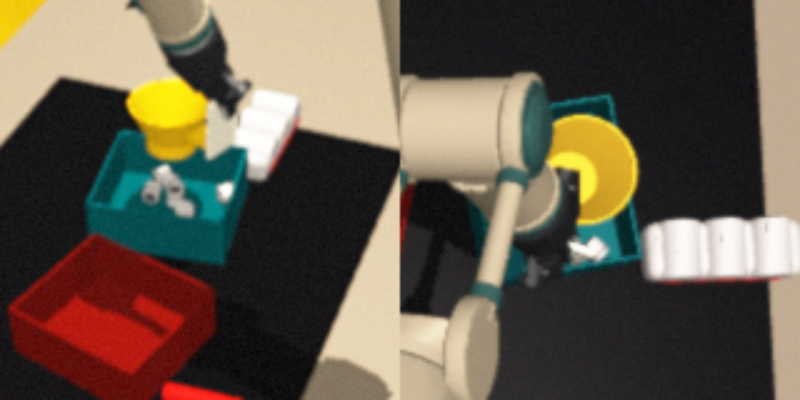

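The cup looks empty and the pistons lie in the bin. Now I'll return to the station.

Request:
servo_tool --moves '[{"dp": [0.012, 0, 0], "delta_rot": [0, -0.45, 0], "fingers": 0}, {"dp": [0.033, -0.016, -0.018], "delta_rot": [0, 0, 0], "fingers": 0}, {"dp": [0.066, -0.032, -0.036], "delta_rot": [0, 0, 0], "fingers": 0}, {"dp": [0.098, -0.048, -0.054], "delta_rot": [0, 0, 0], "fingers": 0}, {"dp": [0.131, -0.064, -0.072], "delta_rot": [0, 0, 0], "fingers": 0}]'

```text
clock: 16.5
position: [0.5158, -0.1437, 0.2826]
ee_rot: [0.144, 0.792, 0.558, -0.203]
contact_force: [0.4, -0.2, -3.9]
width: 0.0065
gripper_force: 113.2
```

Request:
servo_tool --moves '[{"dp": [0.131, -0.064, -0.072], "delta_rot": [0, 0, 0], "fingers": 0}, {"dp": [0.131, -0.064, -0.072], "delta_rot": [0, 0, 0], "fingers": 0}, {"dp": [0.131, -0.064, -0.072], "delta_rot": [0, 0, 0], "fingers": 0}, {"dp": [0.131, -0.064, -0.072], "delta_rot": [0, 0, 0], "fingers": 0}, {"dp": [0.131, -0.064, -0.072], "delta_rot": [0, 0, 0], "fingers": 0}]'

```text
clock: 17.0
position: [0.5053, 0.02, 0.2823]
ee_rot: [0.143, 0.791, 0.559, -0.203]
contact_force: [1.2, -1.4, -2.0]
width: 0.0065
gripper_force: 113.1
```

Request:
servo_tool --moves '[{"dp": [0.131, -0.064, -0.072], "delta_rot": [0, 0, 0], "fingers": 0}, {"dp": [0.131, -0.064, -0.072], "delta_rot": [0, 0, 0], "fingers": 0}, {"dp": [0.131, -0.064, -0.072], "delta_rot": [0, 0, 0], "fingers": 0}, {"dp": [0.131, -0.064, -0.072], "delta_rot": [0, 0, 0], "fingers": 0}, {"dp": [0.131, -0.064, -0.072], "delta_rot": [0, 0, 0], "fingers": 0}]'

```text
clock: 17.5
position: [0.4949, 0.1822, 0.282]
ee_rot: [0.143, 0.791, 0.559, -0.203]
contact_force: [1.9, -0.1, -2.1]
width: 0.0063
gripper_force: 113.1
```

Request:
servo_tool --moves '[{"dp": [0.131, -0.064, -0.072], "delta_rot": [0, 0, 0], "fingers": 0}, {"dp": [0.131, -0.064, -0.072], "delta_rot": [0, 0, 0], "fingers": 0}, {"dp": [0.131, -0.064, -0.072], "delta_rot": [0, 0, 0], "fingers": 0}, {"dp": [0.098, -0.048, -0.054], "delta_rot": [0, 0, 0], "fingers": 0}, {"dp": [0.066, -0.032, -0.036], "delta_rot": [0, 0, 0], "fingers": 0}]'

```text
clock: 18.0
position: [0.4861, 0.3206, 0.2813]
ee_rot: [0.143, 0.791, 0.56, -0.203]
contact_force: [-0.2, 0.1, -2.5]
width: 0.0068
gripper_force: 113.2
```

Request:
servo_tool --moves '[{"dp": [0.033, -0.016, -0.018], "delta_rot": [0, 0, 0], "fingers": 0}, {"dp": [0, 0, 0], "delta_rot": [0, 0, 0], "fingers": 0}]'

```text
clock: 18.2
position: [0.486, 0.327, 0.281]
ee_rot: [0.144, 0.791, 0.559, -0.204]
contact_force: [0.0, -0.9, -3.2]
width: 0.0062
gripper_force: 113.2
```

```bash
python3 - <<'E'
from h import *
need([.4857,.3297,.175])
p,d=imaging.get_image("top");np.save("top6.npy",d);cv2.imwrite("pics/t6.png",p[...,::-1])
C=cloud("top",d);hsv=cv2.cvtColor(p,cv2.COLOR_RGB2HSV)
# pistons in the bin
g=((hsv[...,1]<90)&(hsv[...,2]>90)).astype(np.uint8);g[:,:388]=0;g[:,456:]=0;g[:112]=0;g[184:]=0
n,l,st,ce=cv2.connectedComponentsWithStats(g);print([(ce[i].round().tolist(),int(st[i,4])) for i in range(1,n) if st[i,4]>5])
H,S=hsv[...,0],hsv[...,1];yel=(H>20)&(H<35)&(S>150);yel[:,:200]=0;yel[:,300:]=0;yel[210:]=0
q=C[yel&(d>0)];print("yellow max/med z",np.percentile(q[:,2],[50,95]),)
rim=q[q[:,2]>np.percentile(q[:,2],95)-.012];u,sv,vt=np.linalg.svd(rim-rim.mean(0));print("n",vt[2],rim.mean(0))
a=p[60:210,200:300];b=p[100:200,370:470];a=cv2.resize(a,(400,600));b=cv2.resize(b,(400,400));b=np.vstack([b,np.zeros((200,400,3),np.uint8)])
cv2.imwrite("pics/t6c.png",np.hstack([a,b])[...,::-1])
E
```

```text
q [ 0.613  0.503  1.291 -0.289  1.763  0.958] p [0.486 0.327 0.281]
toolaxes [[0.292, 0.825, -0.483], [0.943, -0.333, -0.0], [-0.161, -0.456, -0.875]]
dp units [ 0.267 -0.006  0.458] F [ 0.  -0.9 -3.2] 0.006174553480396112
[([424.0, 135.0], 81), ([432.0, 141.0], 229), ([416.0, 155.0], 78), ([438.0, 169.0], 81)]
yellow max/med z [0.17292094 0.20036029]
n [-0.03511675 -0.00404576 -0.99937503] [0.56973902 0.27696214 0.19735965]
```

View pics/t6c.png

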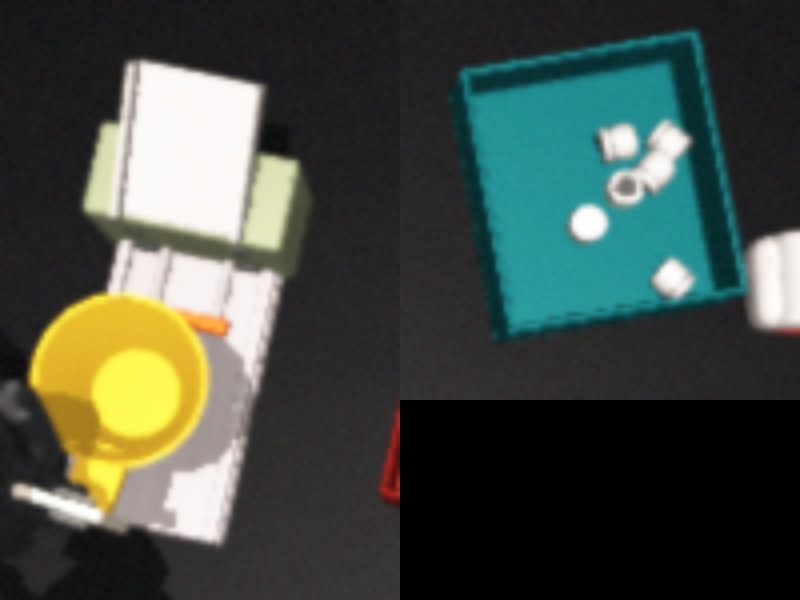

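All six pistons are in the teal bin, at crop pixels (620,142), (670,140), (655,170), (627,188), (588,222) and (672,278). The cup is empty above the tray. I'll lower it slowly.

Request:
servo_tool --moves '[{"dp": [0.04, -0.003, 0.06], "delta_rot": [0, 0, 0], "fingers": 0}, {"dp": [0.07, -0.003, 0.12], "delta_rot": [0, 0, 0], "fingers": 0}, {"dp": [0.07, 0, 0.12], "delta_rot": [0, 0, 0], "fingers": 0}, {"dp": [0.055, 0, 0.1], "delta_rot": [0, 0, 0], "fingers": 0}, {"dp": [0.03, 0, 0.055], "delta_rot": [0, 0, 0], "fingers": 0}]'

```text
clock: 18.75
position: [0.4849, 0.3275, 0.173]
ee_rot: [0.144, 0.791, 0.558, -0.206]
contact_force: [0.1, -0.7, -2.8]
width: 0.0064
gripper_force: 113.2
```

Request:
servo_tool --moves '[{"dp": [0.007, 0, 0.013], "delta_rot": [0, 0, 0], "fingers": 0}, {"dp": [0.005, 0, 0.009], "delta_rot": [0, 0, 0], "fingers": 0}, {"dp": [0.005, 0, 0.009], "delta_rot": [0, 0, 0], "fingers": 0}, {"dp": [0, 0, 0], "delta_rot": [0, 0, 0], "fingers": 0}]'

```text
clock: 19.15
position: [0.4861, 0.3292, 0.1694]
ee_rot: [0.144, 0.791, 0.559, -0.203]
contact_force: [0.1, -0.5, -3.5]
width: 0.0067
gripper_force: 113.1
```

```bash
python3 -c "
from h import *
need([.4857,.3297,.1577])"
```

```text
q [ 0.616  0.586  1.432 -0.283  1.548  1.024] p [0.4861 0.3292 0.1694]
toolaxes [[0.293, 0.825, -0.483], [0.943, -0.334, 0.001], [-0.16, -0.455, -0.876]]
dp units [ 0.03  -0.003  0.05 ] F [ 0.1 -0.5 -3.5] 0.0066509218367327575
```

Request:
servo_tool --moves '[{"dp": [0.005, 0, 0.009], "delta_rot": [0, 0, 0], "fingers": 0}, {"dp": [0.005, 0, 0.009], "delta_rot": [0, 0, 0], "fingers": 0}, {"dp": [0, 0, 0], "delta_rot": [0, 0, 0], "fingers": 0}]'

```text
clock: 19.45
position: [0.4856, 0.3291, 0.1644]
ee_rot: [0.144, 0.791, 0.559, -0.204]
contact_force: [-0.2, 0.6, -2.3]
width: 0.0068
gripper_force: 113.3
```

Request:
servo_tool --moves '[{"dp": [0.004, 0, 0.008], "delta_rot": [0, 0, 0], "fingers": 0}, {"dp": [0.004, 0, 0.008], "delta_rot": [0, 0, 0], "fingers": 0}, {"dp": [0, 0, 0], "delta_rot": [0, 0, 0], "fingers": 0}]'

```text
clock: 19.75
position: [0.4856, 0.3288, 0.1606]
ee_rot: [0.144, 0.791, 0.559, -0.204]
contact_force: [1.1, -0.3, -2.8]
width: 0.0067
gripper_force: 113.3
```

Request:
servo_tool --moves '[{"dp": [0.004, 0, 0.006], "delta_rot": [0, 0, 0], "fingers": 0}, {"dp": [0, 0, 0], "delta_rot": [0, 0, 0], "fingers": 0}]'

```text
clock: 19.95
position: [0.4857, 0.329, 0.1593]
ee_rot: [0.144, 0.791, 0.559, -0.204]
contact_force: [-0.9, -0.3, -3.4]
width: 0.0066
gripper_force: 113.3
```

Request:
servo_tool --moves '[{"dp": [0.0025, 0, 0.0045], "delta_rot": [0, 0, 0], "fingers": 0}, {"dp": [0.0025, 0, 0.0045], "delta_rot": [0, 0, 0], "fingers": 0}, {"dp": [0, 0, 0], "delta_rot": [0, 0, 0], "fingers": 0}]'

```text
clock: 20.25
position: [0.4856, 0.3291, 0.1578]
ee_rot: [0.144, 0.791, 0.559, -0.204]
contact_force: [-1.9, 1.4, -1.0]
width: 0.0062
gripper_force: 113.6
```

Request:
servo_tool --moves '[{"dp": [0.0025, 0, 0.0045], "delta_rot": [0, 0, 0], "fingers": 0}, {"dp": [0, 0, 0], "delta_rot": [0, 0, 0], "fingers": 0}]'

```text
clock: 20.45
position: [0.4853, 0.3291, 0.1576]
ee_rot: [0.144, 0.791, 0.559, -0.204]
contact_force: [-3.1, 1.3, 4.9]
width: 0.0064
gripper_force: 114.3
```

Request:
servo_tool --moves '[{"dp": [0, 0, 0], "delta_rot": [0, 0, 0], "fingers": 0.12}, {"dp": [0, 0, 0], "delta_rot": [0, 0, 0], "fingers": 0.2}, {"dp": [-0.003, 0, -0.005], "delta_rot": [0, 0, 0], "fingers": 0.2}, {"dp": [0, 0, 0], "delta_rot": [0, 0, 0], "fingers": 0.12}, {"dp": [0, 0, 0], "delta_rot": [0, 0, 0], "fingers": 0.05}]' --force 40

```text
clock: 20.95
position: [0.4858, 0.3289, 0.1575]
ee_rot: [0.144, 0.791, 0.559, -0.204]
contact_force: [-0.5, 0.9, -0.3]
width: 0.0073
gripper_force: 42.1
```

Request:
servo_tool --moves '[{"dp": [0, 0, 0], "delta_rot": [0, 0, 0], "fingers": 0.0}, {"dp": [0, 0, 0], "delta_rot": [0, 0, 0], "fingers": 0.0}, {"dp": [0, 0, 0], "delta_rot": [0, 0, 0], "fingers": 0.0}]' --force 40

```text
clock: 21.25
position: [0.4858, 0.3289, 0.1575]
ee_rot: [0.144, 0.791, 0.559, -0.204]
contact_force: [-0.5, 0.2, 0.1]
width: 0.0071
gripper_force: 42.1
```

Request:
servo_tool --moves '[{"dp": [0.001, 0.01, -0.0005], "delta_rot": [0, 0, 0], "fingers": 0}, {"dp": [0.002, 0.02, -0.001], "delta_rot": [0, 0, 0], "fingers": 0}, {"dp": [0.002, 0.02, -0.001], "delta_rot": [0, 0, 0], "fingers": 0}, {"dp": [0.002, 0.02, -0.001], "delta_rot": [0, 0, 0], "fingers": 0}, {"dp": [0.001, 0.01, -0.0005], "delta_rot": [0, 0, 0], "fingers": 0}]'

```text
clock: 21.75
position: [0.5017, 0.3251, 0.1576]
ee_rot: [0.144, 0.791, 0.559, -0.204]
contact_force: [-3.2, 0.4, 1.5]
width: 0.0075
gripper_force: 42.3
```

```bash
python3 - <<'E'
from h import *
need([.4857+.0615*.973,.3297-.0615*.23,.1577])
p,d=imaging.get_image("top");C=cloud("top",d);hsv=cv2.cvtColor(p,cv2.COLOR_RGB2HSV);H,S=hsv[...,0],hsv[...,1];z=C[...,2]
m=np.zeros(H.shape,bool);m[60:200,205:285]=1
q=C[m&(H>20)&(H<35)&(S>150)&(z>.07)&(z<.086)];c,r=circ(q);o=np.array([.5896,.2747]);e=np.array([.973,-.230]);print("rim",c,r,"st x,y",(c-o)@e,(c-o)@[.23,.973])
w=C[m&(H>4)&(H<17)&(S>150)&(z>.005)&(z<.04)];print("bar",len(w),(w[:,:2]-o)@e)
E
```

```text
q [ 0.598  0.61   1.418 -0.29   1.535  1.012] p [0.5017 0.3251 0.1576]
toolaxes [[0.293, 0.825, -0.484], [0.942, -0.334, -0.0], [-0.162, -0.456, -0.875]]
dp units [ 0.024  0.222 -0.014] F [-3.2  0.4  1.5] 0.0074955431346459735
rim [0.57951365 0.27038584] 0.05553979816997361 st x,y -0.008821759088223687 -0.00651753744588436
bar 7 [0.05755695 0.05705068 0.05810163 0.05448747 0.05088761 0.05341223
 0.04895262]
```

Request:
servo_tool --moves '[{"dp": [0.0015, 0.015, -0.001], "delta_rot": [0, 0, 0], "fingers": 0}, {"dp": [0.0015, 0.015, -0.001], "delta_rot": [0, 0, 0], "fingers": 0}, {"dp": [0.0015, 0.015, -0.001], "delta_rot": [0, 0, 0], "fingers": 0}, {"dp": [0.0015, 0.015, -0.001], "delta_rot": [0, 0, 0], "fingers": 0}, {"dp": [0.0015, 0.015, -0.001], "delta_rot": [0, 0, 0], "fingers": 0}]'

```text
clock: 22.3
position: [0.5164, 0.3219, 0.1576]
ee_rot: [0.144, 0.791, 0.559, -0.204]
contact_force: [-2.9, 0.9, 2.2]
width: 0.0074
gripper_force: 42.2
```

Request:
servo_tool --moves '[{"dp": [0.001, 0.01, -0.0005], "delta_rot": [0, 0, 0], "fingers": 0}, {"dp": [0.001, 0.01, -0.0005], "delta_rot": [0, 0, 0], "fingers": 0}, {"dp": [0.001, 0.01, -0.0005], "delta_rot": [0, 0, 0], "fingers": 0}, {"dp": [0.001, 0.01, -0.0005], "delta_rot": [0, 0, 0], "fingers": 0}, {"dp": [0.001, 0.01, -0.0005], "delta_rot": [0, 0, 0], "fingers": 0}]'

```text
clock: 22.8
position: [0.5235, 0.3203, 0.1581]
ee_rot: [0.142, 0.791, 0.559, -0.206]
contact_force: [-8.2, 3.5, 6.1]
width: 0.0073
gripper_force: 42.8
```

Request:
servo_tool --moves '[{"dp": [0.001, 0.01, -0.0005], "delta_rot": [0, 0, 0], "fingers": 0}, {"dp": [0.001, 0.01, -0.0005], "delta_rot": [0, 0, 0], "fingers": 0}, {"dp": [0.001, 0.01, -0.0005], "delta_rot": [0, 0, 0], "fingers": 0}, {"dp": [0.001, 0.01, -0.0005], "delta_rot": [0, 0, 0], "fingers": 0}, {"dp": [0, 0, 0], "delta_rot": [0, 0, 0], "fingers": 0}]'

```text
clock: 23.3
position: [0.5317, 0.3183, 0.1581]
ee_rot: [0.143, 0.791, 0.559, -0.206]
contact_force: [-8.7, 3.0, 6.0]
width: 0.0079
gripper_force: 42.8
```

```bash
cat > m.py <<'E'
from h import *
need([.4857+.0615*.973,.3297-.0615*.23,.1577])
p,d=imaging.get_image("top");C=cloud("top",d);hsv=cv2.cvtColor(p,cv2.COLOR_RGB2HSV);H,S=hsv[...,0],hsv[...,1];z=C[...,2]
m=np.zeros(H.shape,bool);m[60:200,205:285]=1
q=C[m&(H>20)&(H<35)&(S>150)&(z>.07)&(z<.086)];c,r=circ(q);o=np.array([.5896,.2747]);e=np.array([.973,-.230]);print("rim",c,r,"st x,y",(c-o)@e,(c-o)@[.23,.973])
w=C[m&(H>4)&(H<17)&(S>150)&(z>.005)&(z<.04)];print("bar",len(w),(w[:,:2]-o)@e)
E
python3 m.py
```

```text
q [ 0.567  0.636  1.364 -0.3    1.557  0.975] p [0.5317 0.3183 0.1581]
toolaxes [[0.291, 0.825, -0.485], [0.942, -0.335, -0.004], [-0.166, -0.456, -0.874]]
dp units [ 0.01   0.07  -0.004] F [-8.7  3.   6. ] 0.007941216279815942
rim [0.60859543 0.26365854] 0.05531837504578694 st x,y 0.02102208708689656 -0.006374388688996384
bar 0 []
```

Request:
servo_tool --moves '[{"dp": [0.001, 0.01, -0.0005], "delta_rot": [0, 0, 0], "fingers": 0}, {"dp": [0.001, 0.01, -0.0005], "delta_rot": [0, 0, 0], "fingers": 0}, {"dp": [0.001, 0.01, -0.0005], "delta_rot": [0, 0, 0], "fingers": 0}, {"dp": [0.0005, 0.007, -0.0005], "delta_rot": [0, 0, 0], "fingers": 0}, {"dp": [0.0005, 0.007, -0.0005], "delta_rot": [0, 0, 0], "fingers": 0}]'

```text
clock: 23.85
position: [0.5399, 0.3164, 0.1582]
ee_rot: [0.143, 0.791, 0.559, -0.206]
contact_force: [-8.0, 2.7, 6.8]
width: 0.0076
gripper_force: 42.8
```

Request:
servo_tool --moves '[{"dp": [0.0005, 0.005, 0], "delta_rot": [0, 0, 0], "fingers": 0}, {"dp": [0.0005, 0.005, 0], "delta_rot": [0, 0, 0], "fingers": 0}, {"dp": [0, 0, 0], "delta_rot": [0, 0, 0], "fingers": 0}]'

```text
clock: 24.15
position: [0.542, 0.3159, 0.1581]
ee_rot: [0.143, 0.791, 0.559, -0.206]
contact_force: [-8.5, 3.7, 6.0]
width: 0.0075
gripper_force: 42.9
```

Request:
servo_tool --moves '[{"dp": [0.0005, 0.005, 0], "delta_rot": [0, 0, 0], "fingers": 0}, {"dp": [0, 0, 0], "delta_rot": [0, 0, 0], "fingers": 0}]'

```text
clock: 24.35
position: [0.5424, 0.3158, 0.1582]
ee_rot: [0.142, 0.791, 0.559, -0.207]
contact_force: [-9.4, 3.3, 6.9]
width: 0.0076
gripper_force: 42.9
```

Request:
servo_tool --moves '[{"dp": [0.0005, 0.005, 0], "delta_rot": [0, 0, 0], "fingers": 0}, {"dp": [0, 0, 0], "delta_rot": [0, 0, 0], "fingers": 0}]'

```text
clock: 24.55
position: [0.5427, 0.3157, 0.1584]
ee_rot: [0.142, 0.791, 0.559, -0.207]
contact_force: [-10.0, 5.3, 8.0]
width: 0.0076
gripper_force: 43.1
```

Request:
servo_tool --moves '[{"dp": [0.0005, 0.005, 0], "delta_rot": [0, 0, 0], "fingers": 0}, {"dp": [0, 0, 0], "delta_rot": [0, 0, 0], "fingers": 0}]'

```text
clock: 24.75
position: [0.5429, 0.3157, 0.1586]
ee_rot: [0.141, 0.791, 0.559, -0.208]
contact_force: [-12.9, 5.2, 11.0]
width: 0.0074
gripper_force: 43.3
```

```bash
python3 m.py
```

```text
q [ 0.554  0.647  1.341 -0.302  1.569  0.959] p [0.5429 0.3157 0.1586]
toolaxes [[0.29, 0.824, -0.486], [0.942, -0.336, -0.009], [-0.171, -0.455, -0.874]]
dp units [0.005 0.012 0.002] F [-12.9   5.2  11. ] 0.007395781510451764
rim [0.61954667 0.26097902] 0.055615047899953786 st x,y 0.032293937869294055 -0.0064627801446613155
bar 0 []
```

Request:
servo_tool --moves '[{"dp": [-0.001, -0.01, 0], "delta_rot": [0, 0, 0], "fingers": 0}, {"dp": [0, 0, 0], "delta_rot": [0, 0, 0], "fingers": 0.1}, {"dp": [0, 0, 0], "delta_rot": [0, 0, 0], "fingers": 0.2}, {"dp": [0, 0, 0], "delta_rot": [0, 0, 0], "fingers": 0.25}, {"dp": [0, 0, 0], "delta_rot": [0, 0, 0], "fingers": 0.25}]'

```text
clock: 25.3
position: [0.5462, 0.3149, 0.1572]
ee_rot: [0.145, 0.791, 0.559, -0.203]
contact_force: [-0.3, 0.4, 0.1]
width: 0.0216
gripper_force: 0.0
```

```bash
python3 m.py
```

```text
q [ 0.554  0.647  1.342 -0.309  1.558  0.962] p [0.5462 0.3149 0.1572]
toolaxes [[0.293, 0.825, -0.483], [0.943, -0.334, 0.002], [-0.16, -0.456, -0.875]]
dp units [ 0.    -0.004 -0.003] F [-0.3  0.4  0.1] 0.021609924647173748
rim [0.61833798 0.26130379] 0.05553603176828542 st x,y 0.03104318184639116 -0.00642477272178532
bar 0 []
```

Request:
servo_tool --moves '[{"dp": [0, 0, -0.03], "delta_rot": [0, 0, 0], "fingers": 0.25}, {"dp": [0, 0, -0.08], "delta_rot": [0, 0, 0], "fingers": 0.25}, {"dp": [0, 0, -0.15], "delta_rot": [0, 0, 0], "fingers": 0.25}, {"dp": [0, 0, -0.2], "delta_rot": [0, 0, 0], "fingers": 0.25}, {"dp": [0, 0, -0.2], "delta_rot": [0, 0, 0], "fingers": 0.25}]'

```text
clock: 25.85
position: [0.5669, 0.3757, 0.2743]
ee_rot: [0.144, 0.791, 0.559, -0.204]
contact_force: [0.3, 0.3, 0.2]
width: 0.0219
gripper_force: 0.0
```

Request:
servo_tool --moves '[{"dp": [0, -0.2, -0.1], "delta_rot": [0, 0, 0], "fingers": 0.25}, {"dp": [0, -0.2, -0.1], "delta_rot": [0, 0, 0], "fingers": 0.25}, {"dp": [0, -0.2, 0], "delta_rot": [0, 0, 0], "fingers": 0.25}, {"dp": [0, -0.1, 0], "delta_rot": [0, 0, 0], "fingers": 0.25}, {"dp": [0, 0, 0], "delta_rot": [0, 0, 0], "fingers": 0.25}]'

```text
clock: 26.35
position: [0.439, 0.4413, 0.3086]
ee_rot: [0.144, 0.79, 0.56, -0.204]
contact_force: [1.0, -0.4, 0.2]
width: 0.0214
gripper_force: 0.0
```

```bash
python3 m.py; python3 - <<'E'
from h import *
p,d=imaging.get_image("top");a=imaging.get_image("side")[0]
cv2.imwrite("pics/f.png",np.hstack([cv2.resize(p[60:210,205:305],(400,600)),cv2.resize(a[190:310,180:300],(400,400))[:,:,:] if 0 else cv2.copyMakeBorder(cv2.resize(a[190:310,180:300],(400,400)),0,200,0,0,cv2.BORDER_CONSTANT)])[...,::-1])
E
```

```text
q [ 0.777  0.564  1.113 -0.229  1.916  1.085] p [0.439  0.4413 0.3086]
toolaxes [[0.289, 0.826, -0.484], [0.944, -0.331, -0.0], [-0.16, -0.456, -0.875]]
dp units [-0.     0.711  0.862] F [ 1.  -0.4  0.2] 0.021377918839310565
rim [0.61873975 0.26145633] 0.055342504071686054 st x,y 0.031399017441446124 -0.006183944347236326
bar 0 []
```

View pics/f.png

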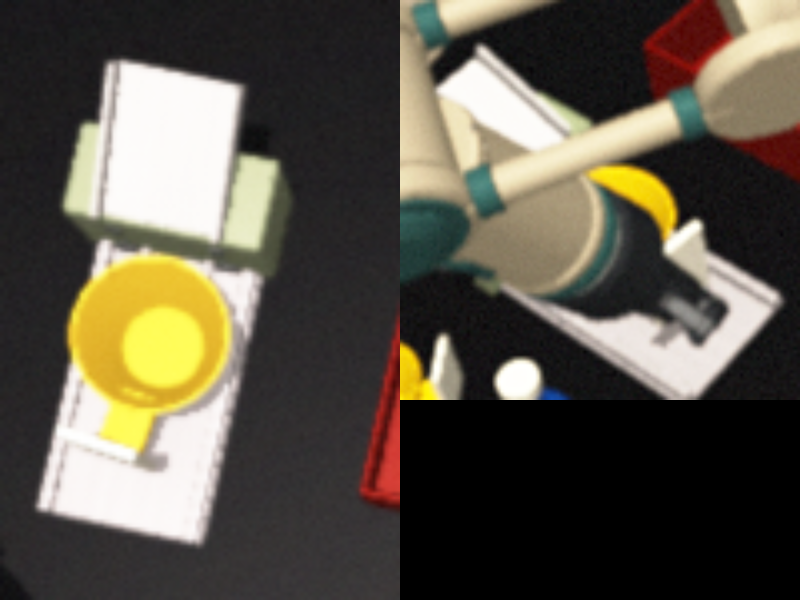

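The cup is empty and upright, pushed in with the handle to the front. The bar is hidden under the rim, so I'll move the arm aside and measure the bar from the side and wrist cameras.

Request:
servo_tool --moves '[{"dp": [-0.1, -0.15, -0.1], "delta_rot": [0, 0.8, 0], "fingers": 0.25}, {"dp": [-0.1, -0.15, -0.1], "delta_rot": [0, 0.8, 0], "fingers": 0.25}, {"dp": [-0.1, -0.15, -0.1], "delta_rot": [0, 0.8, 0], "fingers": 0.25}, {"dp": [-0.1, -0.15, 0], "delta_rot": [0, 0.8, 0], "fingers": 0.25}, {"dp": [-0.1, -0.15, 0], "delta_rot": [0, 0.8, 0], "fingers": 0.25}]'

```text
clock: 27.0
position: [0.2776, 0.4251, 0.397]
ee_rot: [0.029, 0.816, 0.575, -0.04]
contact_force: [0.1, 0.0, 0.1]
width: 0.0213
gripper_force: 0.0
```

```bash
cat > b.py <<'E'
from h import *
o=np.array([.5896,.2747]);e=np.array([.973,-.230]);f=np.array([.23,.973])
def bar(tag,p,C,d):
    hsv=cv2.cvtColor(p,cv2.COLOR_RGB2HSV);H,S=hsv[...,0],hsv[...,1];xy=C[...,:2]-o;X=xy@e;Y=xy@f
    w=(H>3)&(H<17)&(S>140)&(d>0)&(C[...,2]>.004)&(C[...,2]<.04)&(abs(Y)<.06)&(X>.02)&(X<.11)
    print(tag,w.sum(),"X pct",np.percentile(X[w],[5,50,95]).round(4) if w.any() else"","Y",np.percentile(Y[w],[5,95]).round(4) if w.any() else "","z",np.percentile(C[w][:,2],[5,95]).round(4) if w.any() else "")
if __name__=="__main__":
    for n in("top","side"):
        p=cv2.imread(f"pics/{n}0.png")[...,::-1].copy();d=np.load(f"{n}0.npy");bar(n+"0",p,cloud(n,d),d)
        p,d=imaging.get_image(n);bar(n,p,cloud(n,d),d)
    s,p,d,P=wcloud();bar("wrist",p,P,d);print(s["position"],s["clock"])
E
python3 b.py
```

```text
top0 27 X pct [0.0485 0.0496 0.058 ] Y [-0.0336  0.0278] z [0.0143 0.0247]
top 0 X pct  Y  z 
side0 17 X pct [0.0478 0.0499 0.0567] Y [0.0202 0.036 ] z [0.016  0.0258]
side 11 X pct [0.0695 0.0736 0.0788] Y [0.0281 0.0363] z [0.0099 0.026 ]
wrist 0 X pct  Y  z 
[0.27365815 0.42216941 0.39818411] 27.1
```

Request:
servo_tool --moves '[{"dp": [0.039, 0.216, 0.04], "delta_rot": [0, 0, 0], "fingers": 0.25}, {"dp": [0.039, 0.216, 0.04], "delta_rot": [0, 0, 0], "fingers": 0.25}, {"dp": [0.039, 0.216, 0.04], "delta_rot": [0, 0, 0], "fingers": 0.25}, {"dp": [0.039, 0.216, 0.04], "delta_rot": [0, 0, 0], "fingers": 0.25}]'

```text
clock: 27.55
position: [0.4531, 0.393, 0.3596]
ee_rot: [0.031, 0.816, 0.576, -0.043]
contact_force: [-0.2, 0.1, 0.4]
width: 0.0213
gripper_force: 0.0
```

Request:
servo_tool --moves '[{"dp": [0.039, 0.216, 0.04], "delta_rot": [0, 0, 0], "fingers": 0.25}, {"dp": [0.039, 0.216, 0.04], "delta_rot": [0, 0, 0], "fingers": 0.25}, {"dp": [0.039, 0.216, 0.04], "delta_rot": [0, 0, 0], "fingers": 0.25}, {"dp": [0.039, 0.216, 0.04], "delta_rot": [0, 0, 0], "fingers": 0.25}, {"dp": [0, 0, 0], "delta_rot": [0, 0, 0], "fingers": 0.25}]'

```text
clock: 28.05
position: [0.6286, 0.3585, 0.3199]
ee_rot: [0.032, 0.817, 0.573, -0.045]
contact_force: [-0.6, 0.9, -0.6]
width: 0.0213
gripper_force: 0.0
```

```bash
cat > b2.py <<'E'
from b import *
s,p,d,P=wcloud();bar("wrist",p,P,d);np.savez("w.npz",p=p,P=P,d=d);print(s["position"])
hsv=cv2.cvtColor(p,cv2.COLOR_RGB2HSV);H,S=hsv[...,0],hsv[...,1];z=P[...,2];xy=P[...,:2]-o;X=xy@e;Y=xy@f
w=(H>3)&(H<17)&(S>140)&(d>0)&(z>.004)&(z<.04)&(X>.02)&(X<.11)&(abs(Y)<.06)
t=w&(z>.018);print("top face X",np.sort(X[t]).round(4)[[0,len(X[t])//4,len(X[t])//2,-1]] if t.any() else 0)
q=P[(H>20)&(H<35)&(S>150)&(z>.071)&(z<.086)&(abs(X-.03)<.08)&(abs(Y)<.07)];print("rim",len(q));c,r=circ(q);print("cup st",(c-o)@e,(c-o)@f,r)
g=(H>25)&(H<60)&(S>20)&(S<130)&(d>0)&(z>.04)&(z<.09)&(X>.08)&(X<.13)&(abs(Y)<.075);print("head face X",g.sum(),np.percentile(X[g],[5,50,95]) if g.any() else "")
E
python3 b2.py
```

```text
wrist 150 X pct [0.0729 0.0786 0.0837] Y [0.0168 0.0341] z [0.013  0.0234]
[0.62858594 0.35846915 0.31994031]
top face X [0.0727 0.0757 0.0789 0.0845]
rim 1219
cup st 0.03387802274864551 -0.006080265598795371 0.05612174944755846
head face X 730 [0.10745486 0.10790109 0.12706491]
```

The wrist view puts the bar's front face 35 mm ahead of the head, which is fully home. The cup is at station x ≈ 31–34 mm, upright and released, and the arm is clear.

```bash
python3 -c "
from rig import manip
print(manip.sign_off())"
```

```text
the job is handed in; nothing more can be done
None
```

Handed in at about 28 s of the 69 s: all six pistons are in the teal bin, and the empty cup stands upright in the tray against the orange bar. The bar measured fully home, the cup is released and the arm is clear of everything; the hand-in returned no verdict.

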